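# Show a cheese sample to the grading camera

## Robot

A 6-joint arm with a two-finger parallel gripper is mounted at the origin on the work surface. World frame = base frame: x ahead of the robot, y to its left, z up, the work surface at z = 0. Lengths are in m, angles in rad, forces in N, time in s.
With the tool pointing down it reaches from about 0.275 to 0.825 m from the base axis. Payload 4.9 kg.
Tool frame: the origin (TCP) lies midway between the tips of the shut fingers; the grasp point (between the pads) lies 19 mm behind it (bot.grip_depth is the distance from the TCP to the grasp point, in m); z points along the fingers, y is the line along which they close (so a half turn about z gives the same grasp; the last joint's range is limited). The gripper opens to 85 mm and grips with 20 to 120 N. Pads are 22 mm wide; open, the fingers measure 114 mm over their backs; the gripper's body (76 mm by 85 mm) begins 54 mm behind the grasp point. The pads swing forward as they close: fully open they stand 13 mm farther back than shut.
Start: joints at [1.082, 0.326, -0.193, 1.052, 0, 1.437], TCP at [0.191, 0.516, 0.231] pointing down, gripper open.
Joint ranges: [-2.65, 2.65], [-0.97, 1.79], [-1.3, 1.35], [-1.93, 2.1], [-1.47, 1.37], [-3.14, 3.14]. Speed limits (rad/s): [2.57, 2.57, 3.14, 3.14, 3.14, 3.14].

## Interface

Orientations are given as a unit quaternion [w, x, y, z].
In Python, from cell import bot gives the robot as it stands. Calls block until the motion is done:
- bot.move_pose(position, orientation): joint-space move of the TCP to a pose.
- bot.move_linear(position, speed=0.15, rotation=None, until_force=None): straight line of the TCP; rotation=None keeps the orientation; speed is the mean speed in m/s. With until_force (N) it stops when the force on the tool has changed by that much, and returns True; else False.
- bot.goto_joints(angles): joint-space move.
- bot.set_gripper(opening, grasp_force=None): opening from 0.0 (shut) to 1.0 (fully open); grasp_force is the grip in N (None keeps the last); returns when the fingers have stopped.
- bot.wait(seconds).
- bot.solve_ik(position, orientation): joint angles nearest the present ones, or None.
- bot.camera(name): name is "scene" or "top" or "wrist"; returns the picture (420x560x3 uint8, red, green, blue); there is no depth.
- bot.calibration(name): a dict with "mtx" (3x3 intrinsics, pixels), "k1" (the pictures are not rectified: a ray, as slopes to the right and down, at radius r is drawn at 1 + k1 r^2 times it, then the intrinsics apply), "extrinsics" (4x4, takes a point from world to camera coordinates); the wrist camera has in their place "hand_eye" (4x4, takes a point from camera to tool coordinates, whose origin is the TCP and whose axes are the flange's). Camera axes: x right, y down, z forward; pixel columns grow to the right and rows downward; lengths in m; the calibration is good to about 2 mm. A picture is of the moment at which its call begins: read the wrist's pose just before it. calibration takes no time and is no camera call.
A pose or a line that the arm cannot do raises bot.PlanningError and nothing moves.
- bot.close_job(): hands the job in; it is judged then, once.
Trained networks look in the newest picture that a camera, given by its name, has taken for a name from the list of things; names that differ only in an ending like _2 or _b are one class to them, and where a whole thing is asked for, a point or a joint stands for the part that bears it (a point fixed in the world has none). Each returns a list of dicts, best first, with "confidence" (0 to 1); they miss things now and then, are a little off and sometimes report something else, mostly with a low value. They report only what shows in the picture. A call takes as long as a camera call. They do not tell look-alikes from the thing itself.
- bot.search_frame(camera, thing): "bbox" ([left, top, width, height] in pixels, round what is visible of it).
Readings, each from a call of its own:
- bot.read_clock(): time.
- bot.read_joint_positions(): joint angles.
- bot.read_joint_vel(): joint speeds.
- bot.read_joint_efforts(): joint torques, N m.
- bot.read_position(): TCP position.
- bot.read_tool_rot(): TCP orientation.
- bot.read_ft_force(): force on the tool from outside, world axes, zero at the start.
- bot.read_moment(): the same for the moment, N m.
- bot.read_gripper_width(): opening from 0.0 (shut) to 1.0 (fully open).
- bot.read_finger_force(): force on a finger pad.
Only numpy, scipy, OpenCV 4.12 (cv2) and the standard library are available. Lean on these libraries where they do the work, as an engineer would, in place of code of your own. Each camera call takes 0.05 s, during which the arm holds its last target. There are 200 camera calls.

## Task

Swing the hasp on the sample carrier off its catch and right back past upright, then take the cheese sample out and hold it up to the grading camera: pale cut end towards the lens, the middle of that face at the camera's focus point and square to its line of sight, label side up. Finish while holding it there, still and in the air, touching nothing but your fingers. Do not bump the camera, and leave the other things on the table where they are.

Things in the scene. Friction and masses are not known exactly. Their poses are not given: they have to be found in the camera images.
- hasp (a joint): Hasp: aluminium strap 26 x 4 mm, hinged at the carrier's far (+x) end, lying level over the cheese, its slot over the catch, a red finger tongue beyond (42 mm long, 14 wide, 10 thick, in line with the strap). Value: angle in rad, 0 = closed (level), 1.57 = upright, stop at 2.2; open it beyond 1.75. Light friction hinge (about 1 N at the tongue moves it); it stays where it is left.
- hasp_grip (a point): Middle of the red tongue, 140 mm from the hinge line (moves with the hasp; closed, it is 66 mm above the table, 85 mm to -x of the carrier's origin). The tongue can be pinched across its 14 mm width (carrier's y) from above and followed round; beside, above and below it is free. The tongue begins 22 mm from here on the hinge side and ends 20 mm beyond.
- hasp_hinge (a point): Point on the hasp's hinge line, 66 mm above the table, 55 mm to +x of the carrier's origin. The hinge line is the carrier's y axis direction; opening lifts the tongue up and over towards the carrier's +x.
- carrier: Wooden board fixed to the table, left or right (camera on the other side), x axis within 0.25 rad of world x, 12 mm thick, x -62 to +73, y -60 to +60 mm. Origin on the table under the cheese's place. Steel stops (34 mm wide, tops at 24 mm) at x = -41 and +41, catch post (8 x 7, top at 75 mm) at x = -48, hinge cheeks (tops at 75 mm) at x = 56, y = +-19 mm. Bare beside the cheese.
- cheese: The sample, a firm slab 64 (x) x 40 (y) x 45 mm (z), about 0.13 kg, pale yellow with holes; brown rind on its -x end, purple label with green dot on its brown top (+z); its +x end is the pale cut end. Origin: centre of its underside. Lies on the carrier board (underside at 12 mm) under the hasp, lengthwise along the carrier's x, cut end to +x (hinge end). Grip across its width from above.
- cut_face (a point): Centre of the pale cut end face of the cheese: 32 mm along +x and 22.5 mm up from the cheese's origin; axes as the cheese's.
- rind_end (a point): Centre of the brown rind end of the cheese: 32 mm along -x and 22.5 mm up from the cheese's origin.
- rig: Camera stand fixed to the table: grey base plate 310 x 90 x 8 mm with a red dot in a white disc; origin on the table under that dot. A steel column (22 mm thick, 0.41 m high) stands 225 mm along its +x with a grey camera, black lens in a white ring 62 mm wide; the camera's height varies from day to day. x axis within 0.25 rad of world x.
- focus (a point): Focus point, in the air straight above the red dot, 0.17 to 0.23 m above the table, 130 mm in front of the lens glass. Its x axis is the line of sight into the lens, rising 30 degrees (0.52 rad) above level, away from the robot; its y axis is level. A sample with axes parallel to these and its cut_face here is exactly presented: cut end raised by 30 degrees.
- lens (a point): Centre of the camera's lens glass, 130 mm along the focus point's +x (113 mm along the stand's +x and 65 mm above the focus point).
- wheel: Bystander: whole small brown cheese wheel, 130 mm across, 60 mm high, origin at the centre of its underside.
- offcut: Bystander: pale offcut 50 x 35 x 30 mm with a purple top lying on the wheel, origin at the centre of its underside.
- waxed: Bystander: small red-waxed cheese, 52 mm across, 32 mm high, origin at the centre of its underside.
- jar: Bystander: amber glass jar, 56 mm across, 85 mm high, origin at the centre of its underside.
- brush: Bystander: rind brush lying on the table.
- spatula: Bystander: spatula lying on the table.
- half_wheel: Bystander: half of a brown cheese wheel, 160 x 80 x 75 mm, origin at the centre of its underside.
There are look-alikes about, which are no part of the job. What is shaped like the carrier but blue or pink is not meant.

How it is judged:
By the outcome, as a careful person would: the job done as asked, in the order asked, and still so for the second after the job is handed in, while the arm keeps its last pose, push and grip.
It also fails if it takes over 51 s, if anything falls off the work surface, if the arm or the gripper's body presses on something with over 40 N, if the wrist force passes 120 N, or if a joint passes its speed limit or range.

## Working session

There is one attempt and no reset: what is moved stays moved. The work goes in short steps, each a Python script; the robot and the scene stay as the last script left them, time stands still between calls to the robot, and variables do not carry over. Pictures are saved under pics/ and viewed, at most 10 in all, crops included, and the job is handed in when it is done.

```bash
ls; mkdir -p pics; python3 - <<'E'
from cell import bot
import cv2,numpy as np
np.set_printoptions(precision=4,suppress=True)
for c in ["scene","top"]:
    im=bot.camera(c); cv2.imwrite(f"pics/{c}0.png",im[:,:,::-1])
    k=bot.calibration(c); print(c,k["mtx"].tolist(),k["k1"]);print(np.array(k["extrinsics"]))
    for t in ["carrier","cheese","rig","hasp","lens"]:
        print(t,[(np.round(d["bbox"]).tolist(),round(d["confidence"],2)) for d in bot.search_frame(c,t)[:3]])
print(bot.calibration("wrist"), bot.read_tool_rot(), bot.read_clock())
E
```

```text
pics
scene [[507.61128327396466, 0.0, 277.1454260711835], [0.0, 507.61128327396466, 208.00005449830036], [0.0, 0.0, 1.0]] -0.0019602093654257904
[[ 0.8754  0.4832  0.014  -0.4838]
 [ 0.3142 -0.5468 -0.7761 -0.0699]
 [-0.3674  0.6838 -0.6305  1.9422]
 [ 0.      0.      0.      1.    ]]
carrier [([128.0, 250.0, 66.0, 38.0], 0.93), ([219.0, 254.0, 57.0, 42.0], 0.8), ([275.0, 288.0, 58.0, 62.0], 0.74)]
cheese [([236.0, 264.0, 19.0, 21.0], 0.57)]
rig [([283.0, 113.0, 92.0, 109.0], 0.93), ([126.0, 306.0, 72.0, 77.0], 0.65)]
hasp [([216.0, 254.0, 47.0, 15.0], 0.86), ([131.0, 246.0, 51.0, 13.0], 0.82), ([272.0, 288.0, 52.0, 35.0], 0.65)]
lens [([328.0, 124.0, 42.0, 22.0], 0.98), ([245.0, 214.0, 14.0, 14.0], 0.32), ([215.0, 251.0, 50.0, 17.0], 0.21)]
top [[482.61427247998716, 0.0, 278.0430492371447], [0.0, 482.61427247998716, 210.94749031282285], [0.0, 0.0, 1.0]] -0.13120970923930844
[[-0.0218 -0.9998  0.0008 -0.0094]
 [-0.9965  0.0217 -0.0805  0.5441]
 [ 0.0804 -0.0025 -0.9968  1.7401]
 [ 0.      0.      0.      1.    ]]
carrier [([335.0, 248.0, 42.0, 56.0], 0.85), ([332.0, 120.0, 34.0, 49.0], 0.85), ([312.0, 187.0, 36.0, 47.0], 0.76)]
cheese [([320.0, 199.0, 16.0, 12.0], 0.48)]
rig [([170.0, 138.0, 54.0, 104.0], 0.63)]
hasp [([349.0, 259.0, 23.0, 40.0], 0.79), ([190.0, 266.0, 13.0, 47.0], 0.79), ([326.0, 188.0, 7.0, 48.0], 0.73)]
lens [([168.0, 143.0, 32.0, 44.0], 0.96)]
{'mtx': array([[355.5945,   0.    , 277.7827],
       [  0.    , 355.5945, 208.7369],
       [  0.    ,   0.    ,   1.    ]]), 'k1': -0.020424871767628153, 'hand_eye': array([[-0.    , -0.9495, -0.3139,  0.081 ],
       [ 1.    ,  0.0004, -0.0012,  0.0011],
       [ 0.0012, -0.3139,  0.9495, -0.1435],
       [ 0.    ,  0.    ,  0.    ,  1.    ]])} [-0.      0.1765  0.9843 -0.    ] 0.6
```

```bash
python3 - <<'E'
import cv2,numpy as np
a=cv2.imread("pics/scene0.png");b=cv2.imread("pics/top0.png")
cv2.imwrite("pics/s1.png",cv2.resize(a[90:390,100:400],(800,600)[:1]*2 if 0 else (600,600),interpolation=3))
cv2.imwrite("pics/t1.png",cv2.resize(b[110:320,140:400],(780,600)[:2] if 0 else (780,600),interpolation=3))
E
```

```text
(no output)
```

View pics/s1.png

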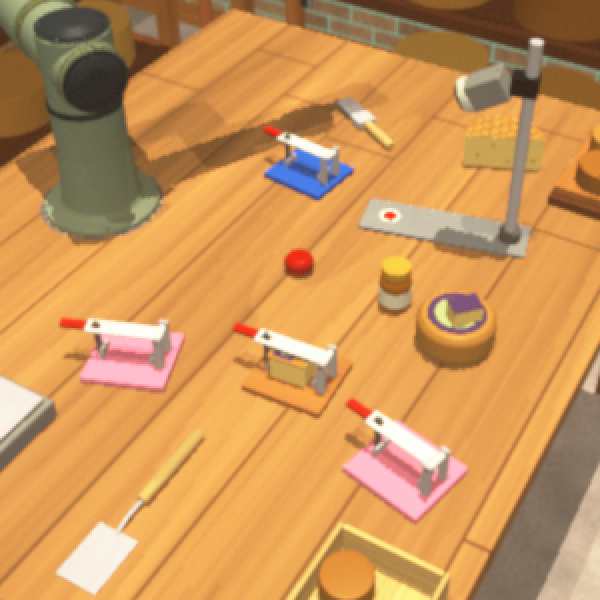

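View pics/t1.png

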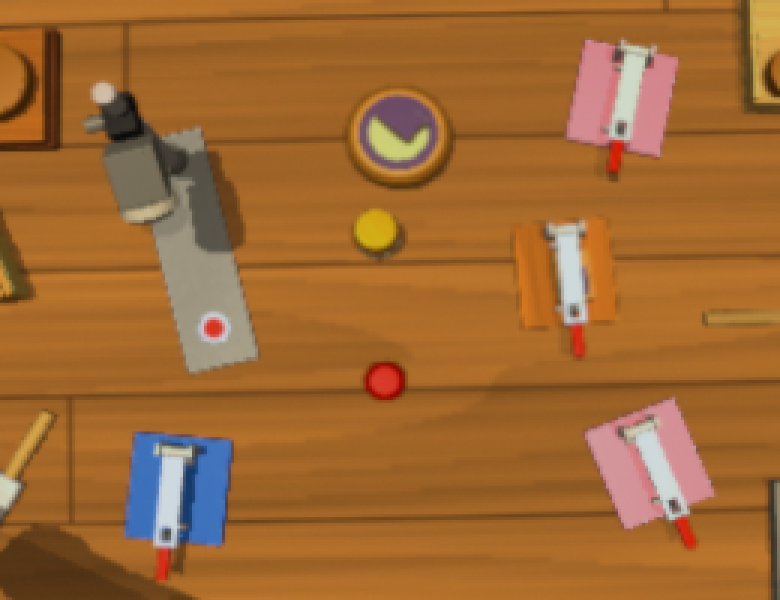

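The pictures show the orange carrier (the real one, with cheese) at top-view px ~(329,206), its tongue at ~(332,229), and the rig's red dot at ~(211,224). The pink and blue ones are decoys.

```bash
cat > h.py <<'E'
from cell import bot
import cv2,numpy as np
from scipy.spatial.transform import Rotation as R
np.set_printoptions(precision=4,suppress=True)
def q2R(q): return R.from_quat(np.roll(q,-1))
def R2q(r): return np.roll(r.as_quat(),1)
def pose(c):
    "camera->world 4x4"
    k=bot.calibration(c)
    if c!="wrist": return np.linalg.inv(k["extrinsics"])
    T=np.eye(4);T[:3,:3]=q2R(bot.read_tool_rot()).as_matrix();T[:3,3]=bot.read_position()
    return T@np.array(k["hand_eye"])
def ray(c,uv,T):
    k=bot.calibration(c)
    p=cv2.undistortPoints(np.array(uv,float).reshape(-1,1,2),np.array(k["mtx"]),np.array([k["k1"],0,0,0.])).reshape(-1,2)
    return T[:3,3],np.c_[p,np.ones(len(p))]@T[:3,:3].T
def onz(c,uv,z,T=None):
    o,d=ray(c,uv,pose(c) if T is None else T); return o+d*((z-o[2])/d[:,2])[:,None]
def proj(c,P,T):
    k=bot.calibration(c);E=np.linalg.inv(T)
    return cv2.projectPoints(np.array(P,float).reshape(-1,1,3),cv2.Rodrigues(E[:3,:3])[0],E[:3,3],np.array(k["mtx"]),np.array([k["k1"],0,0,0.]))[0].reshape(-1,2)
def down(yaw):
    "tool down, tool x (rotated) : closing axis y along world yaw direction + 90"
    return R.from_euler('z',yaw)*R.from_euler('x',np.pi)
E
python3 - <<'E'
from h import *
s=lambda x,y:(140+x/3,110+y/2.857)
print("board",onz("top",[s(513,225),s(600,218),s(615,320),s(524,328)],.012))
print("tongue",onz("top",[s(575,325),s(579,355)],.07), "cheeks",onz("top",[s(549,228),s(583,224)],.075))
print("dot",onz("top",[s(213,327)],.008),"plate",onz("top",[s(190,374),s(258,356),s(200,127)],.008))
p=bot.calibration("scene"); print("dot scene",onz("scene",[(100+390/2,90+215/2)],.008))
print(bot.read_position(),down(0).as_matrix(), q2R(bot.read_tool_rot()).as_matrix())
E
```

```text
board [[ 0.624  -0.1446  0.012 ]
 [ 0.631  -0.2522  0.012 ]
 [ 0.4985 -0.2664  0.012 ]
 [ 0.4907 -0.1544  0.012 ]]
tongue [[ 0.4901 -0.2104  0.07  ]
 [ 0.4528 -0.2141  0.07  ]] cheeks [[ 0.6115 -0.1827  0.075 ]
 [ 0.6157 -0.2233  0.075 ]]
dot [[0.5004 0.2265 0.008 ]] plate [[0.4405 0.2556 0.008 ]
 [0.4619 0.1717 0.008 ]
 [0.7622 0.2404 0.008 ]]
dot scene [[0.5058 0.2234 0.008 ]]
[0.1911 0.5157 0.2313] [[ 1.  0.  0.]
 [ 0. -1. -0.]
 [ 0.  0. -1.]] [[-0.9377  0.3474 -0.    ]
 [ 0.3474  0.9377 -0.    ]
 [ 0.     -0.     -1.    ]]
```

```bash
python3 - <<'E'
from h import *
def go(opts,name):
    for p,r in opts:
        try: bot.move_pose(p,R2q(r));break
        except bot.PlanningError as e: print(p,e)
    bot.wait(.2)
    T=pose("wrist"); im=bot.camera("wrist"); np.save(f"pics/{name}.npy",T); cv2.imwrite(f"pics/{name}.png",im[:,:,::-1]); print(name,bot.read_position(),bot.read_clock())
    for t in ["rig","lens","hasp","cheese"]: print(t,[(np.round(d["bbox"],1).tolist(),round(d["confidence"],2)) for d in bot.search_frame("wrist",t)[:2]])
yr=0.225
P=lambda t: R.from_euler('z',yr)*R.from_euler('y',-t)*R.from_euler('z',np.pi)*R.from_euler('x',np.pi)
go([((x,.19,z),P(t)) for t in (.75,.6) for x in (.36,.4,.32) for z in (.28,.33)],"rig1")
yc=.08
go([((.50,-.205,z),down(yc+np.pi)) for z in (.22,.2)],"car1")
E
```

```text
rig1 [0.3602 0.1905 0.2801] 2.225
rig [([238.3, 52.2, 81.8, 343.8], 0.92)]
lens [([250.5, 339.6, 58.9, 59.1], 0.76)]
hasp [([83.9, 111.4, 53.6, 75.5], 0.75), ([364.4, 0.5, 41.8, 17.2], 0.63)]
cheese []
car1 [ 0.5002 -0.204   0.2206] 4.2417
rig []
lens [([367.7, 344.2, 111.3, 72.0], 0.37)]
hasp [([250.5, 132.3, 32.9, 177.3], 0.96), ([181.5, 354.9, 33.9, 51.4], 0.84)]
cheese [([239.0, 195.9, 47.1, 79.8], 0.9)]
```

View pics/rig1.png

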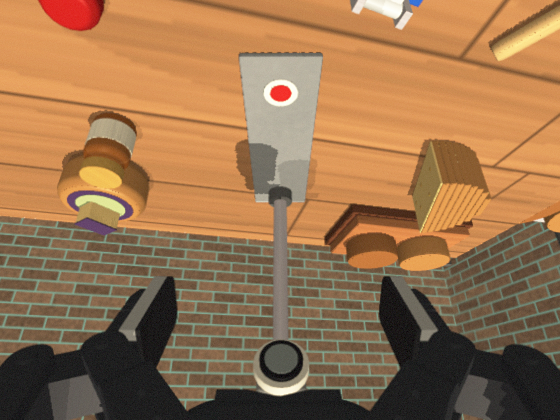

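View pics/car1.png

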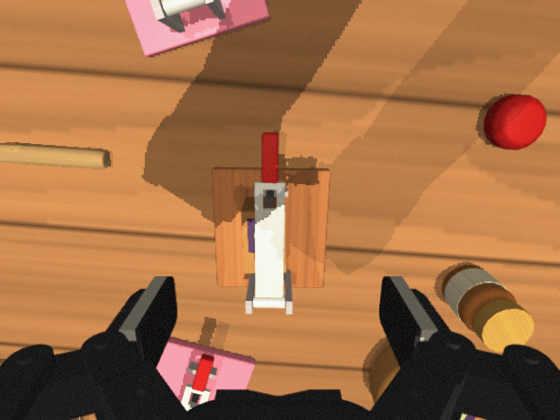

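Rig view: dot at (281,93), column foot at ~(280,197), lens glass at ~(281,360). Carrier view: board corners (214,168), (329,169), (323,287), (217,288), and the tongue from (271,133) to (270,182). Next I fit both poses.

```bash
cat > fit.py <<'E'
from h import *
from scipy.optimize import least_squares
def fitcar(obs):
    "obs: list of (cam,T,model pts,uv)"
    def f(p):
        c,s=np.cos(p[2]),np.sin(p[2]);M=np.array([[c,-s,0],[s,c,0],[0,0,1]])
        return np.concatenate([(proj(cam,np.array(m)@M.T+[p[0],p[1],0],T)-uv).ravel() for cam,T,m,uv in obs])
    r=least_squares(f,[.55,-.2,.08]);return r.x,f(r.x).reshape(-1,2)
def blob(im,lo,hi,near):
    m=cv2.inRange(cv2.cvtColor(im,cv2.COLOR_BGR2HSV),lo,hi)
    n,l,st,ce=cv2.connectedComponentsWithStats(m)
    ok=[i for i in range(1,n) if st[i,4]>8]; i=min(ok,key=lambda i:np.hypot(*(ce[i]-near)))
    return ce[i],st[i],l==i
E
python3 - <<'E'
from fit import *
im=cv2.imread("pics/car1.png");T=np.load("pics/car1.npy")
c,st,m=blob(im,(0,150,80),(6,255,255),(270,158)); print("tongue",c,st, cv2.minAreaRect(np.argwhere(m)[:,::-1].astype(np.float32)))
b=.012
p,r=fitcar([("wrist",T,[[-.062,-.06,b],[-.062,.06,b],[.073,.06,b],[.073,-.06,b],[-.063,0,.071]],np.array([[214,168],[329,169],[323.5,287.5],[217,288],[c[0],st[1]+st[3]]]))])
print("car",p,"\n",r)
t=bot.calibration("top");
# rig
im=cv2.imread("pics/rig1.png");T=np.load("pics/rig1.npy")
c,st,m=blob(im,(0,150,80),(6,255,255),(281,93)); print("dot",c,st)
g,s2,m=blob(im,(0,0,0),(179,255,95),(281,360)); print("glass",g,s2)
w,s3,m3=blob(im,(10,0,150),(40,70,255),(281,370)); print("ring",w,s3)
for row in (70,100,130,195,230,300):print(row,im[row,236:330:1].mean(1).astype(int)[::2].tolist()) if row in(230,300,) else 0
print("dotxy",onz("wrist",[c],.008,T))
cr=im[330:400,240:330];cv2.imwrite("pics/lens.png",cv2.resize(cr,None,fx=6,fy=6,interpolation=0))
E
```

```text
tongue [269.5352 157.4121] [262 132  17  51 796] ((269.9999694824219, 156.99998474121094), (15.999998092651367, 49.99999237060547), 0.0)
car [ 0.5566 -0.206   0.0719] 
 [[-2.5171  0.6798]
 [ 1.6638  0.8703]
 [ 0.3393  0.2051]
 [ 0.3666 -1.3294]
 [ 0.188  -0.3695]]
dot [280.3152  92.8405] [270  85  21  16 257]
glass [280.7045 360.4605] [ 259  340   44   42 1455]
ring [280.5806 385.482 ] [253 366  56  30 527]
230 [117, 126, 132, 140, 148, 148, 154, 152, 154, 154, 153, 151, 154, 153, 150, 151, 149, 151, 150, 117, 125, 125, 131, 128, 123, 128, 115, 108, 138, 143, 141, 144, 140, 142, 141, 139, 141, 136, 136, 134, 132, 133, 131, 131, 132, 133, 110]
300 [84, 75, 75, 75, 118, 112, 96, 93, 90, 95, 91, 93, 98, 93, 98, 97, 91, 99, 99, 119, 125, 126, 132, 125, 123, 117, 97, 88, 84, 88, 88, 87, 89, 87, 106, 124, 102, 103, 97, 102, 103, 103, 105, 106, 109, 114, 113]
dotxy [[0.5018 0.2271 0.008 ]]
```

View pics/lens.png

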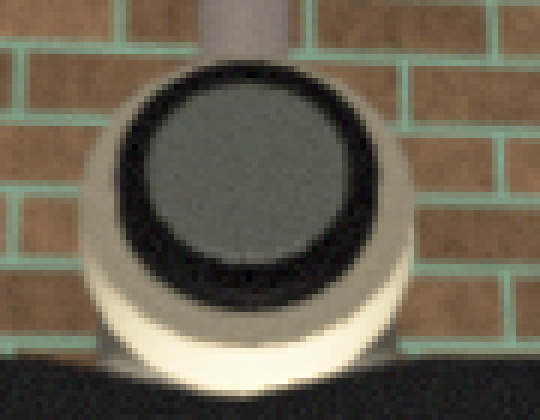

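```bash
python3 - <<'E'
from fit import *
T=np.load("pics/rig1.npy")
def rig(p):
    c,s=np.cos(p[2]),np.sin(p[2]);w=lambda a,z:[p[0]+a*c,p[1]+a*s,z]
    return np.array([w(0,.008),w(.113,p[3]+.065)]),np.array([w(.225,.03),w(.225,.15)])
uv=np.array([[280.3,92.8],[281.2,358.7]])
def f(p):
    a,b=rig(p); return np.r_[(proj("wrist",a,T)-uv).ravel(), (proj("wrist",b,T)[:,0]-281.3)]
r=least_squares(f,[.5,.227,.225,.2]);p=r.x;print("rig x y yaw h",p,r.fun)
np.save("rig.npy",p)
for c in("scene","top"): print(c,proj(c,rig(p)[0],pose(c)))
# hasp
x,y,yc=.5566,-.206,.0719; np.save("car.npy",[x,y,yc])
Rz=R.from_euler('z',yc);W=lambda q:Rz.apply(q)+[x,y,0]
rt=down(yc+np.pi);rad=.146;dz=.014
g=lambda th:W([.055-rad*np.cos(th),0,.066+rad*np.sin(th)-dz])
bot.set_gripper(.5,25)
bot.move_pose(g(0)+[0,0,.07],R2q(rt))
hit=bot.move_linear(g(0),.12,until_force=6);print("hit",hit,bot.read_position()-g(0))
if not hit:
    bot.set_gripper(0,25);print("w",bot.read_gripper_width(),bot.read_finger_force())
    for th in np.linspace(0,1.97,9)[1:]:
        h=bot.move_linear(g(th),.2,until_force=25)
        if h: print("force at",th,bot.read_ft_force());break
    print(bot.read_position()-g(th),bot.read_gripper_width(),bot.read_ft_force())
print(bot.read_clock())
E
```

```text
rig x y yaw h [0.5018 0.2269 0.2383 0.2229] [-0.1455  0.001   0.2677 -0.001  -0.2494  0.0343]
scene [[294.4785 196.6834]
 [330.0232 136.7718]]
top [[210.9027 224.0853]
 [189.7635 184.3973]]
hit False [ 0.0011 -0.0005  0.001 ]
w 0.155127368058385 28.34605872631073
[ 0.0007 -0.0013 -0.0011] 0.15250427589015608 [ 2.2765 -5.7375  6.7784]
9.1917
```

```bash
python3 - <<'E'
from fit import *
x,y,yc=np.load("car.npy");Rz=R.from_euler('z',yc);W=lambda q:Rz.apply(q)+[x,y,0]
p=bot.read_position()
bot.set_gripper(.5)
bot.move_linear(p+[0,0,.09],.2)
bot.move_pose(W([-.055,0,.24]),R2q(down(yc+np.pi)))
bot.wait(.2);T=pose("wrist");im=bot.camera("wrist");np.save("pics/car2.npy",T);cv2.imwrite("pics/car2.png",im[:,:,::-1])
for t in ["hasp","cheese"]: print(t,[(np.round(d["bbox"],1).tolist(),round(d["confidence"],2)) for d in bot.search_frame("wrist",t)[:2]])
c=[[sx*.032,sy*.02,.057] for sx in(-1,1) for sy in(-1,1)]
print(proj("wrist",[W(q) for q in c],T),bot.read_clock())
E
```

```text
hasp [([255.3, 282.7, 35.5, 112.8], 0.91), ([172.6, 1.6, 45.5, 20.3], 0.68)]
cheese [([246.3, 187.3, 49.5, 76.9], 0.82)]
[[256.4155 203.3799]
 [298.0139 203.422 ]
 [257.5659 263.3371]
 [296.8377 263.3829]] 11.2417
```

View pics/car2.png

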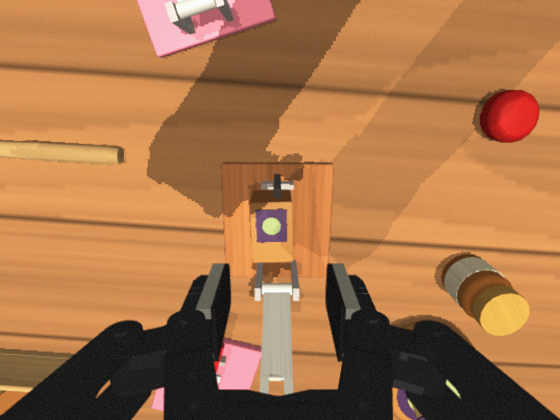

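The hasp is open and the cheese is clear. Its top centre is at ~(271,231) against the predicted (277,232), so it sits about 5 mm off in y. I'll measure it closely.

```bash
python3 - <<'E'
import cv2
im=cv2.imread("pics/car2.png")[170:280,225:335];cv2.imwrite("pics/ch.png",cv2.resize(im,(660,600) if 0 else (594,594),interpolation=0))
from fit import *
im=cv2.imread("pics/car2.png");T=np.load("pics/car2.npy")
c,st,m=blob(im,(120,60,30),(165,255,255),(271,226));m=cv2.morphologyEx(m.astype(np.uint8),3,np.ones((15,15)))
cn=max(cv2.findContours(m,0,2)[0],key=cv2.contourArea);print(cv2.minAreaRect(cn),cv2.boxPoints(cv2.minAreaRect(cn)))
print(onz("wrist",cv2.boxPoints(cv2.minAreaRect(cn)),.057,T))
E
```

```text
((271.052734375, 225.31788635253906), (31.65468978881836, 29.09673309326172), 87.70938873291016) [[255.8834 210.0847]
 [284.9569 208.9217]
 [286.222  240.5511]
 [257.1486 241.7141]]
[[ 0.5329 -0.2284  0.057 ]
 [ 0.5297 -0.2004  0.057 ]
 [ 0.5627 -0.1966  0.057 ]
 [ 0.5661 -0.2254  0.057 ]]
```

View pics/ch.png

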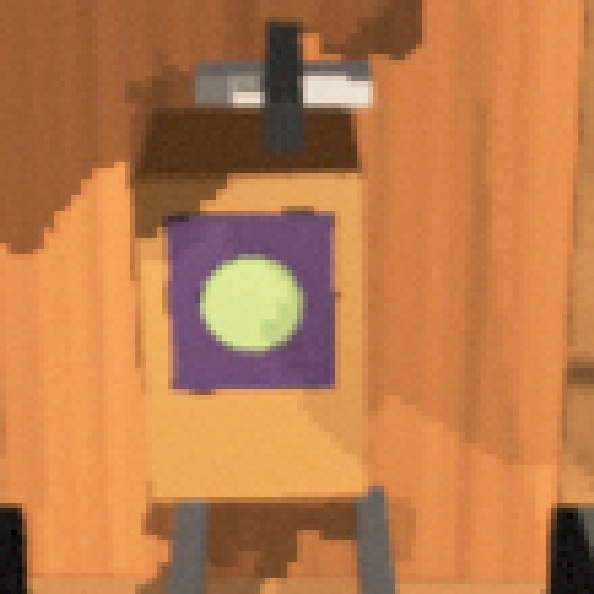

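```bash
cat >> fit.py <<'E'
def rig(p):
    c,s=np.cos(p[2]),np.sin(p[2]);w=lambda a,z:[p[0]+a*c,p[1]+a*s,z]
    return np.array([w(0,.008),w(.113,p[3]+.065)]),np.array([w(.225,.03),w(.225,.15)])
E
python3 - <<'E'
from fit import *
T=np.load("pics/car2.npy")
s=lambda x,y:(225+x/5.4-.4,170+y/5.4-.4)
uv=np.array([s(133,178),s(360,175),s(152,500),s(367,490)])
p,r=fitcar([("wrist",T,[[sx*.032,sy*.02,.057] for sx in(-1,1) for sy in(-1,1)],uv)])
print(p,r); np.save("cheese.npy",p)
rt=down(p[2]+np.pi); P=np.array([p[0],p[1],.022])
bot.set_gripper(.85,60)
bot.move_pose(P+[0,0,.09],R2q(rt))
hit=bot.move_linear(P,.12,until_force=8);print("hit",hit,bot.read_position()-P)
if not hit:
    bot.set_gripper(0,60);print("w",bot.read_gripper_width()*85,bot.read_finger_force(),bot.read_ft_force(),bot.read_position()-P)
    bot.move_linear(P+[0,0,.03],.1)
    bot.move_linear(P+[0,0,.2],.25);print(bot.read_gripper_width()*85,bot.read_ft_force())
    T=pose("wrist");im=bot.camera("wrist");np.save("pics/g1.npy",T);cv2.imwrite("pics/g1.png",im[:,:,::-1])
print(bot.read_clock())
E
```

```text
[ 0.5553 -0.2118  0.1044] [[ 0.1978 -0.188 ]
 [-0.2102 -0.8844]
 [ 0.2627  0.2183]
 [-0.2488  0.9668]]
hit False [ 0.0007 -0.0005  0.001 ]
w 39.01766298622621 61.496819257736206 [0.1337 0.2603 6.5437] [ 0.0008 -0.0004  0.001 ]
39.078429769904226 [ 0.9073 -1.0448 -1.4523]
14.8833
```

```bash
python3 - <<'E'
from fit import *
T=np.load("pics/g1.npy");p=np.load("cheese.npy")
M=R.from_euler('z',p[2]); im=cv2.imread("pics/g1.png")
pos=bot.read_position();print(pos)
for z in(0,.045):
  q=np.array([M.apply([a*.032,b*.02,0])+[p[0],p[1],pos[2]-.023+.012+z] for a,b in((-1,-1),(-1,1),(1,1),(1,-1))])
  uv=proj("wrist",q,T);print(uv)
  cv2.polylines(im,[np.round(uv*8).astype(int)],True,(255,255,0) if z else (0,255,0),1,cv2.LINE_AA,3)
cv2.imwrite("pics/g1o.png",cv2.resize(im[120:420,120:440],(640,600),interpolation=2))
E
```

```text
[ 0.5541 -0.2111  0.2197]
[[230.7104 205.0247]
 [318.0831 205.0078]
 [313.6154 323.5332]
 [235.9339 323.553 ]]
[[214.0394 245.1908]
 [332.4979 245.1675]
 [324.4638 393.4735]
 [223.4051 393.4973]]
```

View pics/g1o.png

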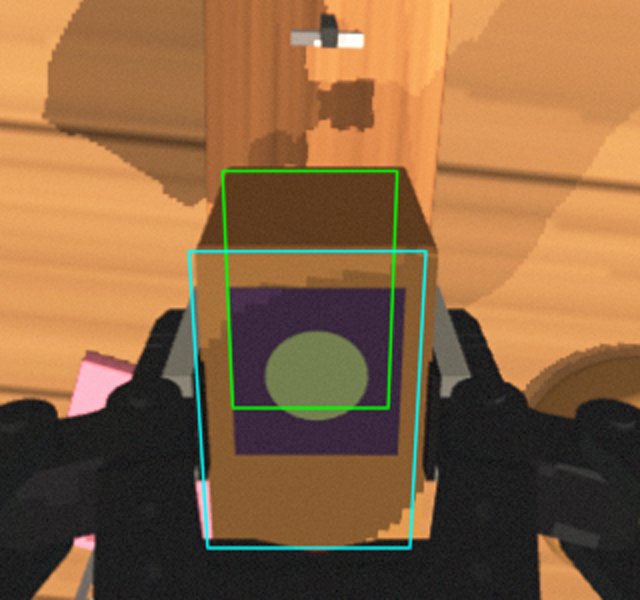

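The grip is good: 39 mm wide, label up, cheese square and centred within about 1 mm of the overlay. Next I present it.

```bash
python3 - <<'E'
from fit import *
p=np.load("rig.npy");F=np.array([p[0],p[1],p[3]])
Rc=R.from_euler('z',p[2])*R.from_euler('y',-np.pi/6); rt=Rc*R.from_euler('z',np.pi)*R.from_euler('x',np.pi)
G=F-Rc.apply([.032,0,.0125]); pre=G-Rc.apply([.07,0,0])+[0,0,.03]
print(G,bot.solve_ik(G,R2q(rt)))
bot.move_pose(pre,R2q(rt))
bot.move_linear(G,.1)
bot.wait(.8)
rp=np.mean([bot.read_position() for _ in range(5)],0);print("err",rp-G,(q2R(bot.read_tool_rot())*rt.inv()).magnitude(),bot.read_gripper_width()*85,bot.read_ft_force())
for c in("scene","top","wrist"):
    T=pose(c);im=bot.camera(c)[:,:,::-1].copy();np.save(f"pics/f{c}.npy",T);cv2.imwrite(f"pics/f{c}.png",im)
    E=[F+Rc.apply([a,b,d]) for a in(0,-.064) for b,d in((-.02,-.0225),(.02,-.0225),(.02,.0225),(-.02,.0225))]
    uv=proj(c,E,T);print(c,uv.round(1).tolist())
    for k in(0,4): cv2.polylines(im,[np.round(uv[k:k+4]*8).astype(int)],True,(255,255,0) if k else (0,255,0),1,cv2.LINE_AA,3)
    cv2.imwrite(f"pics/o{c}.png",im)
a=cv2.imread("pics/fscene.png")[110:240,220:370];b=cv2.imread("pics/oscene.png")[110:240,220:370];w=cv2.imread("pics/owrist.png")[120:420,120:440]
cv2.imwrite("pics/fin.png",np.hstack([np.vstack([cv2.resize(a,(346,300),interpolation=2),cv2.resize(b,(346,300),interpolation=2)]),cv2.resize(w,(450,600))]))
print(bot.read_clock())
E
```

```text
[0.4809 0.2218 0.1961] [ 0.3148  0.0047 -0.8532  0.1906 -0.0382  0.0662]
err [ 0. -0.  0.] 2.8630651971526742e-05 38.926527431154675 [ 0.0489  0.2688 -2.0184]
scene [[298.2, 156.3], [300.9, 150.3], [295.1, 139.9], [292.3, 145.7], [282.7, 161.4], [285.5, 155.5], [279.6, 145.3], [276.7, 151.1]]
top [[207.7, 216.0], [196.0, 219.2], [195.7, 225.2], [207.7, 222.0], [213.2, 232.7], [201.7, 235.8], [201.5, 242.1], [213.3, 239.0]]
wrist [[236.6, 323.4], [315.2, 323.5], [326.5, 394.7], [223.9, 394.6], [231.4, 203.4], [320.0, 203.5], [335.2, 244.1], [214.5, 244.0]]
18.2167
```

View pics/fin.png

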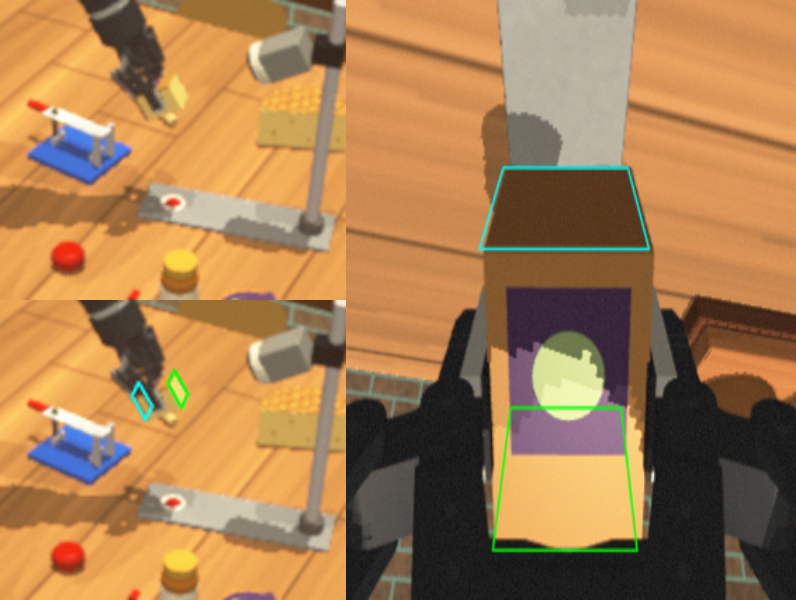

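The scene overlay puts the pale face on the focus outline, and the wrist overlay matches the cheese within about 1 mm. The arm is still, so I'm handing in.

```bash
python3 -c "
from cell import bot
print(bot.close_job(),bot.read_clock())"
```

```text
the job is handed in; nothing more can be done
the job is handed in; nothing more can be done
```

I swung the hasp open to about 1.97 rad, took the cheese out, and handed the job in with the arm still and holding it at the camera's focus point: cut face square to the lens, label up, about 18 s used; no verdict was returned.

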